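# Lock a culture dish in a cam clamp and wind it under the magnifier

## Task

Turn the cam knob of the inspection stage until the sprung roller drops into the notch of the cam, so that the jaw closes on the culture dish. Then wind the hand crank until the dish is centred under the magnifier. Do not wind the carriage before the dish is clamped, leave it clamped at the end, and do not disturb the other things on the bench.

Things in the scene. Friction and masses are not known exactly. Their poses are not given: they have to be found in the camera images.
- stage: Grey inspection stage, 222 mm deep, 345 mm wide, fixed to the bench; origin at bench height. +x runs from the cam knob over the dish to the fixed vee (roughly away from the robot), +y is the way the carriage travels, from the crank to the magnifier, z is up. The aluminium carriage deck is 36 mm above the bench; on it only the knob rises above 53 mm.
- knob_grip (a point): Centre of the grip of the black fluted cam knob on the front of the carriage; the knob turns about the vertical axis through it. Grip 44 mm across, from 58 to 87 mm above the bench, this point at 75 mm. It turns either way without a stop (friction about 0.07 N m). At the notch it runs ahead lightly, then resists with some 0.3 to 0.5 N m either way; home, it has about 0.1 rad of play.
- cam_mid (a point): Centre of rotation of the eccentric brass cam under the knob, 46 mm above the bench; cam 54 mm across, 8 mm thick, rim 24 mm (low side) to 30 mm (high side) from this axis, with one vee notch in the middle of the low side. At the start the notch is 2.1 to 4.2 rad round from the roller. Turned hard past the notch, the cam lifts the roller out again.
- roller_mid (a point): Centre of the steel follower roller, 10 mm across, on the yoke of the moving jaw; the springs hold it to the cam's rim on the side of stage -x. Its distance from the cam's axis is 35 mm on the high side, 29 mm on the low side just beside the notch, and 23.5 mm when it has dropped in and the jaw holds the dish.
- jaw_mid (a point): Middle of the top of the bar of the moving jaw (49 mm up), which slides along stage x on the carriage and carries the roller; springs of about 9 N push it to the dish (+x). Distance from vee_mid: 92.5 mm with the cam's high side at the roller, 86.5 mm on the low side just beside the notch, 81 mm when the roller is in the notch and the jaw holds the dish.
- vee_mid (a point): Middle of the top of the bar of the fixed vee jaw at the back of the carriage (49 mm up); it moves with the carriage and so shows its travel. The centre of the clamped dish is 40 mm from it, towards the knob.
- dish_mid (a point): Centre (8 mm above its underside) of the closed culture dish, 60 mm across and 16 mm high, lying loose on the carriage between the jaws at the start, up to 4 mm from where the jaw will push it.
- crank_handle (a point): Centre of the black upright grip of the hand crank, 16 mm across, from 59 to 104 mm above the bench (this point at 82 mm). It spins freely on its pin and goes round crank_axis on a circle of 36 mm radius. It takes about 4 N to push round. The carriage keeps its place when the crank is let go.
- crank_axis (a point): Point on the vertical axis of the crank, 82 mm up. The gearbox below is 45 mm high, the hub and arm reach 61 mm. One full turn clockwise as seen from above winds the carriage 36 mm along stage +y, anticlockwise winds it back. Stops 10 mm behind the start and 115 mm ahead of it.
- lens_mid (a point): Centre of the round magnifier lens, ring 69 mm across, 150 mm above the bench, held from a post behind the stage that reaches 167 mm. Fixed; 75 to 105 mm along stage +y from the dish at the start, and in line with its travel.
- tube_rack: Blue rack for small tubes, empty, 66 x 150 x 36 mm; a bystander, origin at the centre of its underside.
- spare_dish: A second, loose petri dish, 60 mm across and 16 mm high; a bystander, origin at the centre of its underside.
- clear_bottle: Clear reagent bottle with a blue cap, 54 mm across, 100 mm high; a bystander, origin at the centre of its underside.
- dropper_bottle: Amber dropper bottle, 32 mm across, 97 mm high; a bystander, origin at the centre of its underside.
- amber_bottle: Amber reagent bottle with a blue cap, 46 mm across, 88 mm high; a bystander, origin at the centre of its underside.
- timer: White timer lying on its back, 56 x 64 x 19 mm; a bystander, origin at the centre of its underside.
- forceps: Steel forceps, 13 x 115 x 9 mm, lying flat; a bystander, origin at the centre of its underside.
- blue_marker: Blue pen, 11 x 132 x 12 mm, lying flat; a bystander, origin at the centre of its underside.
- slide_carton: Card box of slides, 31 x 81 x 28 mm; a bystander, origin at the centre of its underside.
Not all that is in view belongs to the job. Leave any blue or pink look-alike of the part that bears dish_mid alone.

How it is judged:
On the way, in this order (a step that is already met when the one before it is completed fails the run):
1. the roller is in the notch and the jaw holds the dish against the fixed vee (horizontal distance between jaw_mid and vee_mid between 0.08 and 0.083 m and horizontal distance between dish_mid and vee_mid between 0.038 and 0.042 m), for 0.3 s.
2. the clamped dish is wound under the magnifier (all of step 1 and horizontal distance between dish_mid and lens_mid below 0.005 m), for 0.2 s.
At the end, for the whole second after the job is handed in: The jaw is closed on the dish (80 to 83 mm from the bar of the jaw to the bar of the vee, dish 38 to 42 mm from the latter), the dish lies flat and its centre is within 5 mm of the magnifier's centre as seen from above (all of step 2 and angle between dish_mid's own z axis and vertical below 0.05 rad); the robot touches nothing.
It fails at once if the carriage is wound more than 10 mm away while the jaw is open (distance of vee_mid from where it was at the start of the episode above 0.01 m and horizontal distance between jaw_mid and vee_mid above 0.0845 m).
It fails at once if a bystander is shifted by more than 25 mm (distance of any of tube_rack, spare_dish, clear_bottle, dropper_bottle, amber_bottle, timer, forceps, blue_marker, slide_carton from where it was at the start of the episode above 0.025 m).
It also fails if it takes over 72 s, if anything falls off the work surface, if the arm or the gripper's body presses on something with over 40 N, if the wrist force passes 120 N, or if a joint passes its speed limit or range.

## Robot

A 6-joint arm with a two-finger parallel gripper is mounted at the origin on a cart in front of the work surface, level with it; the furniture and walls round the work are solid. World frame = base frame: x ahead of the robot, y to its left, z up, the work surface at z = 0. Lengths are in m, angles in rad, forces in N, time in s.
With the tool pointing down it reaches from about 0.35 to 0.775 m from the base axis. Payload 7.3 kg.
Tool frame: the origin (TCP) lies on the centre line of the jaws, within the pads' length; the fingertips stand 17 mm ahead of it and the grasp point (between the pads) lies 2 mm behind it (robot.tip_extent is the distance from the TCP to the fingertips, in m); z points along the fingers, y is the line along which they close (so a half turn about z gives the same grasp; the last joint's range is limited). The gripper opens to 92 mm and grips with 3 to 60 N. Pads are 19 mm wide; open, the fingers measure 130 mm over their backs; the gripper's body (75 mm by 190 mm) begins 47 mm behind the grasp point.
Start: joints at [-1.447, 0.342, 1.524, -0, 1.275, -0.146], TCP at [0.14, -0.506, 0.244] pointing down, gripper open.
Joint ranges: [-2.53, 2.53], [-0.77, 2.02], [0.04, 2.7], [-1, 4.14], [0.28, 2.66], [-3.11, 3.11]. Speed limits (rad/s): [2.57, 2.57, 3.14, 3.14, 3.14, 3.14].

## Interface

Orientations are given as [roll, pitch, yaw] about the fixed x, y, z axes, in that order (R = Rz(yaw) Ry(pitch) Rx(roll)).
In Python, from cell import robot gives the robot as it stands.
- The arm moves only by the tool step_arm, never from a script. Its argument "motion" is a list of rows, each a list of 2 entries, a list of its own where there are three numbers: the shift along the tool's x, y, z in units of 60 mm (1.0 is 60 mm), then the turn about the tool's z in rad. In form: [[[x, y, z], spin], ...]. A call has 1 to 10 rows; each row is the pose to reach, as a shift and turn from the pose commanded when the call began, along the tool's axes at that moment; what a row does not reach only later rows make up. A row lasts 1/8 s, in which the tool goes at most 62.5 mm and 10.7 degrees, less where a joint would pass 70% of its speed; a pose out of reach is approached as far as the arm can. A call with a gripper value outside its range is refused whole. "hand" is the closure in counts, from 0 (fully open) to 255 (shut), set as the call begins (left out, the last holds). The fingers move at their own pace and stop on an object; "squeeze" is the grip in N (left out, the last holds). Time passes only in rows, so rows that repeat a pose let the fingers close. It gives the time, the measured TCP pose, the force, the opening and the grip force at its end, in the units of the state.
- robot.observe(): the state, without advancing time (a new reading comes with each control period).
- robot.read_camera(name): name is "side" or "top" or "wrist"; returns a dict with "pixels" (384x512x3 uint8, red, green, blue), "intrinsics" (3x3 intrinsics, pixels), "xyz" and "rotation" of the camera in the world; the wrist camera has in their place "T_tool_cam" (4x4, takes a point from camera to tool coordinates, whose origin is the TCP and whose axes are the flange's). Camera axes: x right, y up, looking along -z (the intrinsics and any distortion apply to the point x, -y, -z); pixel columns grow to the right and rows downward; lengths in m; the calibration is good to about 2 mm. A picture is of the moment at which its call begins: read the wrist's pose just before it. There is no depth.
- robot.hand_in(): hands the job in; it is judged then, once.
The state is a dict: "time": time; "qpos": joint angles; "qvel": joint speeds; "joint_efforts": joint torques, N m; "tool_pos": TCP position; "tool_rot": TCP orientation; "contact_force": force on the tool from outside, world axes, zero at the start; "torque": the same for the moment, N m; "opening": finger opening in m; "grip_force": force on a finger pad.
Only numpy, scipy, OpenCV 4.12 (cv2) and the standard library are available. Lean on these libraries where they do the work, as an engineer would, in place of code of your own. Each camera call takes 0.05 s, during which the arm holds its last target. There are 200 camera calls.

## Working session

There is one attempt and no reset: what is moved stays moved. The work goes in short steps, Python scripts to look and compute and a tool call to move; the robot and the scene stay as the last step left them, time stands still between calls to the robot, and variables do not carry over. Pictures are saved under pics/ and viewed, at most 10 in all, crops included, and the job is handed in when it is done.

Besides the shell and the picture viewer there is one more tool, called after "Call:" as name(argument=value, ...), one argument or row to a line, values as JSON. step_arm: Moves the arm, as the interface text tells. Its arguments: {"type":"object","properties":{"motion":{"type":"array"},"hand":{"type":"number"},"squeeze":{"type":"number"}},"required":["motion"]}

```bash
mkdir -p pics; cat > h.py <<'E'
import numpy as np, cv2
from cell import robot
from scipy.spatial.transform import Rotation as R
def cam(name):
    s=robot.observe(); c=robot.read_camera(name); K=np.array(c["intrinsics"])
    if name=="wrist":
        T=np.array(c["T_tool_cam"]); Rt=R.from_euler("xyz",s["tool_rot"]).as_matrix()
        Rc=Rt@T[:3,:3]; p=np.array(s["tool_pos"])+Rt@T[:3,3]
    else:
        p=np.array(c["xyz"]); Rc=np.array(c["rotation"]); 
        if Rc.shape!=(3,3): Rc=R.from_euler("xyz",Rc).as_matrix()
    return c["pixels"],K,p,Rc,c
def ray(uv,K,Rc):
    return Rc@np.array([(uv[0]-K[0,2])/K[0,0],-(uv[1]-K[1,2])/K[1,1],-1.])
def onz(uv,K,p,Rc,z):
    d=ray(uv,K,Rc); return p+d*(z-p[2])/d[2]
def proj(X,K,p,Rc):
    c=Rc.T@(np.array(X)-p); return np.array([K[0,2]+K[0,0]*c[0]/-c[2],K[1,2]-K[1,1]*c[1]/-c[2]])
def save(n,im,s=1):
    cv2.imwrite(f"pics/{n}.png",cv2.resize(im[:,:,::-1],None,fx=s,fy=s,interpolation=cv2.INTER_CUBIC))
E
python3 - <<'E'
from h import *
for n in("top","side"):
    im,K,p,Rc,c=cam(n); save(n,im,1.5 if n=="top" else 1.5); np.savez(n+".npz",im=im,K=K,p=p,Rc=Rc)
    print(n,K,p,Rc,[k for k in c])
print(robot.observe())
E
```

```text
top [[375.22110702   0.         252.83379619]
 [  0.         375.22110702 188.72145151]
 [  0.           0.           1.        ]] [ 0.36453948 -0.00819469  1.67414374] [[-0.01789092  0.99142559 -0.12944197]
 [-0.99971412 -0.01979195 -0.01341482]
 [-0.01586171  0.12916496  0.99149625]] ['pixels', 'intrinsics', 'xyz', 'rotation']
side [[390.34776576   0.         265.33525095]
 [  0.         390.34776576 185.65180376]
 [  0.           0.           1.        ]] [ 0.19871659 -1.09512643  1.04446898] [[ 0.95212672  0.17302886 -0.25202325]
 [-0.30488671  0.59769406 -0.74148898]
 [ 0.02233381  0.78283001  0.62183468]] ['pixels', 'intrinsics', 'xyz', 'rotation']
{'time': 0.1, 'qpos': array([-1.44699821e+00,  3.42668424e-01,  1.52489419e+00, -4.00742425e-05,
        1.27538930e+00, -1.46028078e-01]), 'qvel': array([-0.00086437, -0.00121662, -0.00351619,  0.00051045,  0.00051283,
       -0.00186158]), 'joint_efforts': array([ 3.31514180e-03, -4.32002699e+01, -2.44694406e+01,  7.20115146e-02,
        5.26158081e-02, -5.59295825e-05]), 'tool_pos': array([ 0.13990137, -0.50567811,  0.24311599]), 'tool_rot': array([-3.14024228e+00, -1.59870929e-04,  2.69837781e-01]), 'contact_force': array([-0.28682609,  0.95592865, -0.70338998]), 'torque': array([ 0.03548675, -0.02960967, -0.03740812]), 'grip_force': 0.0, 'opening': 0.09188678923331}
```

View pics/top.png

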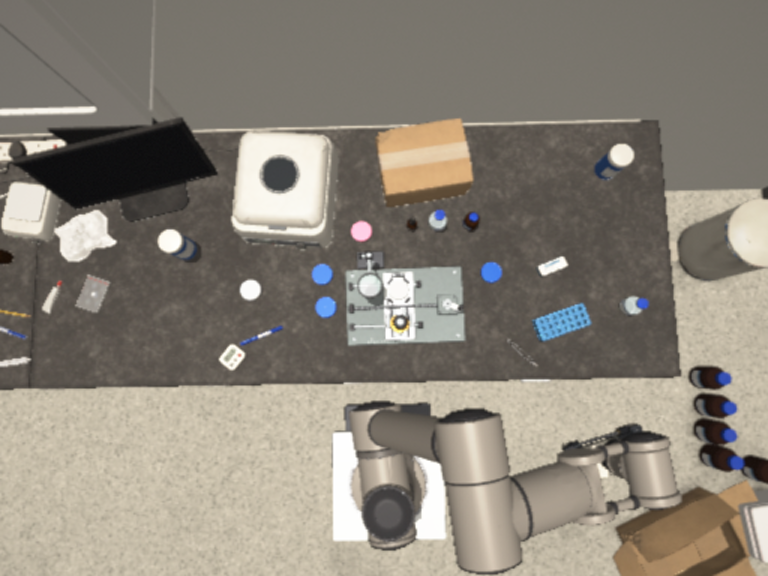

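View pics/side.png

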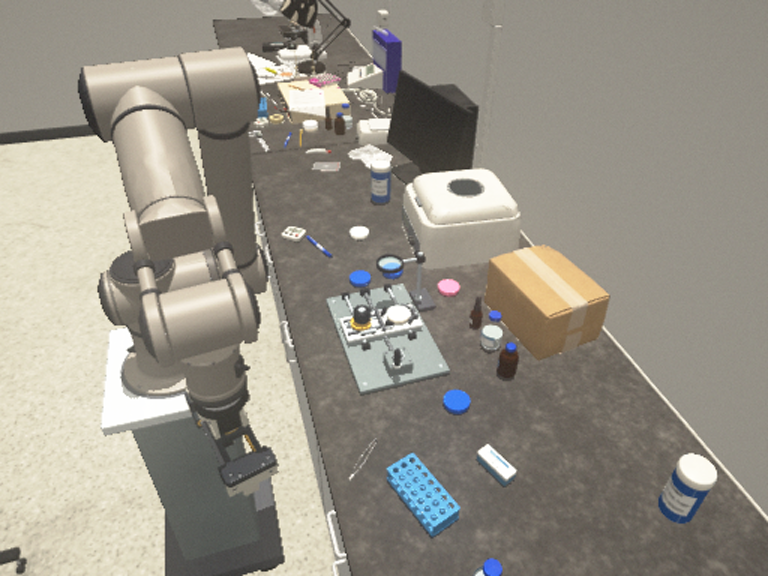

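The top view shows the stage with the black knob at (400,322) and the clear dish at (401,290). The lens is at (370,287) and the crank at (450,303). Blue lids at (322,273), (326,307) and (491,272) and a pink one at (361,231) are the look-alikes, lying off the stage. The target is the clear dish between the jaws on the carriage. The spare dish is the white one at (250,290).

```bash
python3 - <<'E'
from h import *
d=np.load("top.npz");K,p,Rc=d["K"],d["p"],d["Rc"]
for n,u,z in[("knob",(400,322),.087),("dish",(401,290),.05),("lens",(370,287),.15),("crank",(450,303),.07),("c1",(347,269),.01),("c2",(463,266),.01),("c3",(465,342),.01),("c4",(348,346),.01)]:
    print(n,onz(np.array(u)/1.5,K,p,Rc,z).round(3))
c=robot.read_camera("wrist"); print(c["T_tool_cam"],c["intrinsics"])
s=robot.observe();print(R.from_euler("xyz",s["tool_rot"]).as_matrix().round(3))
Rt=R.from_euler("xyz",s["tool_rot"]).as_matrix()
for t in([.36,-.05,.30],): print(Rt.T@(np.array(t)-s["tool_pos"])/.06)
E
```

```text
knob [ 0.46  -0.043  0.087]
dish [ 0.555 -0.049  0.05 ]
lens [0.553 0.038 0.15 ]
crank [ 0.513 -0.187  0.07 ]
c1 [0.626 0.11  0.01 ]
c2 [ 0.628 -0.237  0.01 ]
c3 [ 0.402 -0.234  0.01 ]
c4 [0.397 0.11  0.01 ]
[[ 8.95723256e-04  9.67768601e-01  2.51839496e-01  6.75587728e-02]
 [ 9.99998741e-01 -5.37040056e-04 -1.49298116e-03  8.52121316e-05]
 [-1.30961239e-03  2.51840517e-01 -9.67767864e-01 -1.40814261e-01]
 [ 0.00000000e+00  0.00000000e+00  0.00000000e+00  1.00000000e+00]] [[289.51703677   0.         253.91539834]
 [  0.         289.51703677 191.33419007]
 [  0.           0.           1.        ]]
[[ 0.964  0.267 -0.   ]
 [ 0.267 -0.964  0.001]
 [ 0.    -0.001 -1.   ]]
[ 5.56026643 -6.34383799 -0.93812327]
```

Call:
step_arm(
  motion=[
    [[0.9,-0.75,-0.5],0.03],
    [[1.7,-1.4,-0.9],0.07],
    [[2.5,-2.05,-0.95],0.1],
    [[3.3,-2.7,-0.95],0.13],
    [[4.1,-3.35,-0.95],0.17],
    [[4.9,-4.0,-0.95],0.2],
    [[5.7,-4.65,-0.95],0.23],
    [[6.4,-5.2,-0.95],0.27],
    [[6.92,-5.63,-0.95],0.27],
    [[6.92,-5.63,-0.95],0.27],
  ],
)

```text
time: 1.4
tool_pos: [0.4511, -0.0673, 0.3002]
tool_rot: [-3.141, 0.001, 0.005]
contact_force: [-0.3, -1.4, 0.2]
opening: 0.0917
grip_force: 0.0
```

```bash
python3 - <<'E'
from h import *
im,K,p,Rc,c=cam("wrist"); np.savez("w1.npz",im=im,K=K,p=p,Rc=Rc); save("w1",im,1.5)
im,K,p,Rc,c=cam("top"); np.savez("top2.npz",im=im,K=K,p=p,Rc=Rc)
s=robot.observe();print(s["time"],s["tool_pos"],s["tool_rot"])
E
```

```text
1.5 [ 0.44988913 -0.06956208  0.30037218] [3.14138979e+00 9.96621024e-04 1.17392415e-03]
```

View pics/w1.png

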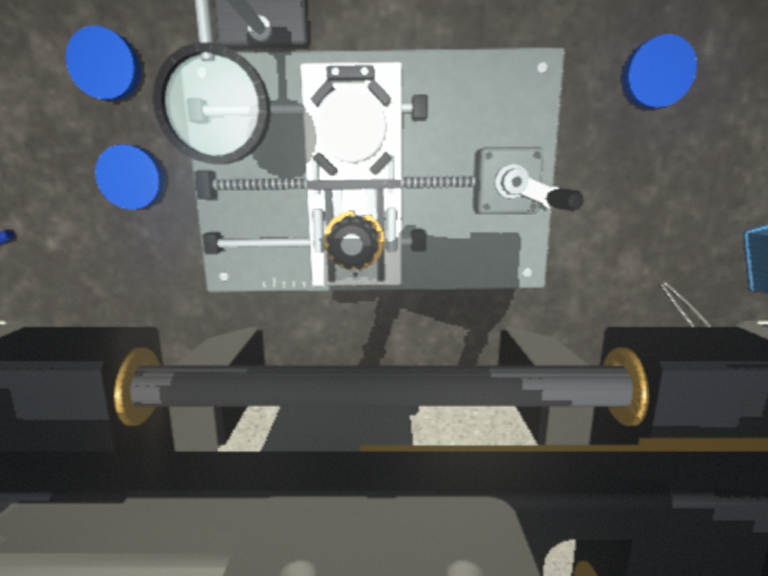

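The wrist view shows the carriage with the dish at (349,124), the knob at (352,240) and the fixed vee bar at (350,72). The lens ring is at (212,102), the crank hub at (513,182) and the crank handle at about (570,199). Next is an enlarged crop of these parts.

```bash
python3 - <<'E'
from h import *
im=np.load("w1.npz")["im"]; save("w1c",im[30:200,195:400],3.8)
E
```

```text
(no output)
```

View pics/w1c.png

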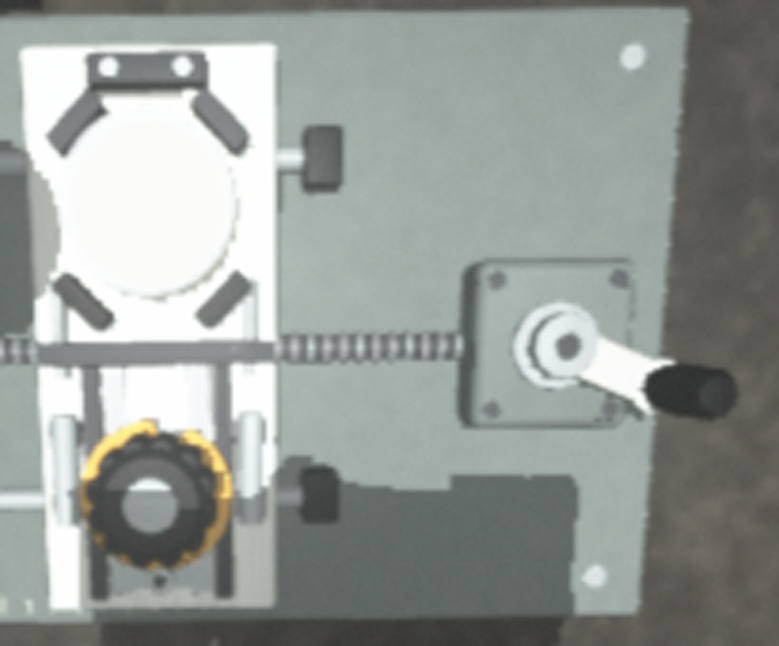

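The crop shows the brass cam under the knob, with the notch at about (153,428) on the far side. The roller is at about (158,580) on the robot side, about π away. The jaw bar is at (155,352), the vee bar at (148,70), the crank hub at (568,346) and the handle top at (716,391). The clear dish between the jaws at (148,205) is the one meant, since the blue lids are off the stage.

```bash
cat > tri.py <<'E'
from h import *
def tri(obs):
    A=np.zeros((3,3));b=np.zeros(3)
    for p,d in obs:
        d=d/np.linalg.norm(d);P=np.eye(3)-np.outer(d,d);A+=P;b+=P@p
    return np.linalg.solve(A,b)
E
python3 - <<'E'
from tri import *
w=np.load("w1.npz");t=np.load("top.npz");s=np.load("side.npz")
W=lambda u:(195+u[0]/3.8,30+u[1]/3.8)
P=lambda d,u:onz(u,d["K"],d["p"],d["Rc"],0)
o=lambda d,u:(d["p"],ray(u,d["K"],d["Rc"]))
S=lambda u:np.array(u)/1.5
def z(n,u,h): print(n,onz(W(u),w["K"],w["p"],w["Rc"],h).round(4))
z("knob",(152,503),.087);z("vee",(148,72),.049);z("jaw",(155,350),.049);z("dish",(150,207),.052);z("hub",(568,346),.061);z("handle top",(716,391),.104);z("roller",(158,580),.046)
u=S((212,102));print("lens",onz(u,w["K"],w["p"],w["Rc"],.15).round(4))
print("tri lens",tri([o(w,u),o(t,S((370,287))),o(s,S((390,266)))]).round(4))
print("tri knob",tri([o(w,W((152,503))),o(t,S((400,322))),o(s,S((361,311)))]).round(4))
print("tri handle",tri([o(w,W((716,391))),o(s,S((397,351)))]).round(4))
# stage yaw from plate corners z .01
for u in((562,49),(547,288),(208,291)): print("corner",onz(S(u),w["K"],w["p"],w["Rc"],.01).round(4))
# masks in the side view: knob dark, handle
save("sidec",s["im"][175:265,210:305],6)
E
```

```text
knob [ 0.4632 -0.0443  0.087 ]
vee [ 0.599  -0.0421  0.049 ]
jaw [ 0.5107 -0.0435  0.049 ]
dish [ 0.5571 -0.0425  0.052 ]
hub [ 0.513  -0.1829  0.061 ]
handle top [ 0.5008 -0.2155  0.104 ]
roller [ 0.4283 -0.0436  0.046 ]
lens [0.5615 0.0382 0.15  ]
tri lens [0.5596 0.0392 0.1403]
tri knob [ 0.4616 -0.0436  0.0806]
tri handle [ 0.5001 -0.2172  0.0997]
corner [ 0.6281 -0.2294  0.01  ]
corner [ 0.4063 -0.2385  0.01  ]
corner [0.4012 0.1097 0.01  ]
```

View pics/sidec.png

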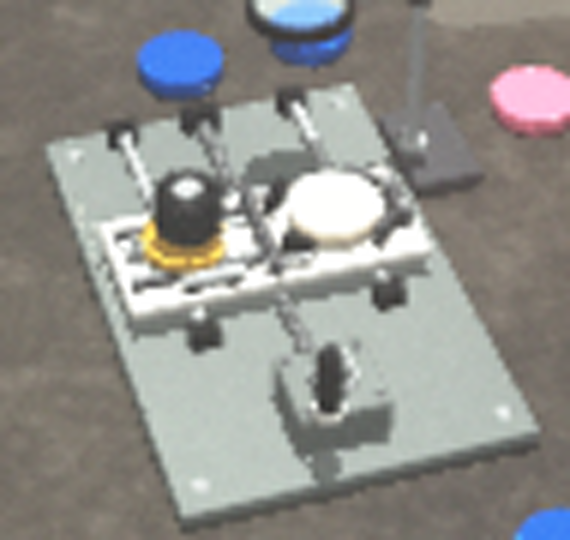

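```bash
python3 - <<'E'
from tri import *
w=np.load("w1.npz");s=np.load("side.npz")
o=lambda d,u:(d["p"],ray(u,d["K"],d["Rc"]))
W=lambda u:(195+u[0]/3.8,30+u[1]/3.8); V=lambda u:(210+u[0]/6,175+u[1]/6)
for n,a,b in[("knob",(152,505),(187,186)),("handle",(716,391),(330,350)),("dish",(150,207),(336,200))]: print(n,tri([o(w,W(a)),o(s,V(b))]).round(4))
q=robot.observe();print(q["qpos"].round(3),q["contact_force"],q["torque"])
E
```

```text
knob [ 0.4633 -0.0446  0.0882]
handle [ 0.5008 -0.2165  0.1018]
dish [ 0.5593 -0.043   0.0507]
[-3.220e-01  1.710e-01  1.598e+00 -1.000e-03  1.374e+00  1.248e+00] [-1.05899578 -0.01214634 -0.68581727] [-0.00632098  0.0004149   0.07155591]
```

Call:
step_arm(
  motion=[
    [[0.1,-0.2,1.0],0.08],
    [[0.21,-0.43,2.0],0.15],
    [[0.21,-0.43,2.6],0.15],
    [[0.21,-0.43,2.6],0.15],
  ],
  hand=40,
)

```text
time: 2.0
tool_pos: [0.4606, -0.0446, 0.1428]
tool_rot: [-3.141, 0.006, -0.152]
contact_force: [0.4, -0.2, 0.2]
opening: 0.0776
grip_force: 0.0
```

Call:
step_arm(
  motion=[
    [[0,0,0.6],0],
    [[0,0,1.0],0],
    [[0,0,1.12],0],
    [[0,0,1.12],0],
  ],
)

```text
time: 2.5
tool_pos: [0.4634, -0.0447, 0.0787]
tool_rot: [3.141, -0.002, -0.151]
contact_force: [-0.4, 0.7, 0.9]
opening: 0.0772
grip_force: 0.0
```

Call:
step_arm(
  motion=[
    [[0,0,0],0],
    [[0,0,0],0],
    [[0,0,0],0],
    [[0,0,0],0],
    [[0,0,0],0],
  ],
  hand=200,
  squeeze=15,
)

```text
time: 3.12
tool_pos: [0.463, -0.043, 0.0778]
tool_rot: [-3.14, -0.001, -0.151]
contact_force: [1.2, 6.2, 1.9]
opening: 0.0438
grip_force: 15.0
```

Call:
step_arm(
  motion=[
    [[0,0,0],-0.16],
    [[0,0,0],-0.33],
    [[0,0,0],-0.5],
    [[0,0,0],-0.67],
    [[0,0,0],-0.84],
    [[0,0,0],-1.0],
    [[0,0,0],-1.16],
    [[0,0,0],-1.32],
    [[0,0,0],-1.48],
    [[0,0,0],-1.65],
  ],
)

```text
time: 4.38
tool_pos: [0.4629, -0.0428, 0.0778]
tool_rot: [3.141, -0.002, 1.505]
contact_force: [1.4, 6.9, 3.1]
opening: 0.0434
grip_force: 15.0
```

```bash
python3 - <<'E'
from h import *
s=robot.observe();print(s["tool_pos"],s["tool_rot"],s["contact_force"],s["torque"],s["opening"])
im,K,p,Rc,c=cam("wrist"); np.savez("w2.npz",im=im,K=K,p=p,Rc=Rc); save("w2",im,1.5)
E
```

```text
[ 0.46285996 -0.04283707  0.07775633] [ 3.14127077e+00 -1.70848570e-03  1.50455771e+00] [1.35663835 6.92627613 3.14736776] [ 1.15217946 -0.26772034 -0.13829481] 0.04341905451256096
```

View pics/w2.png

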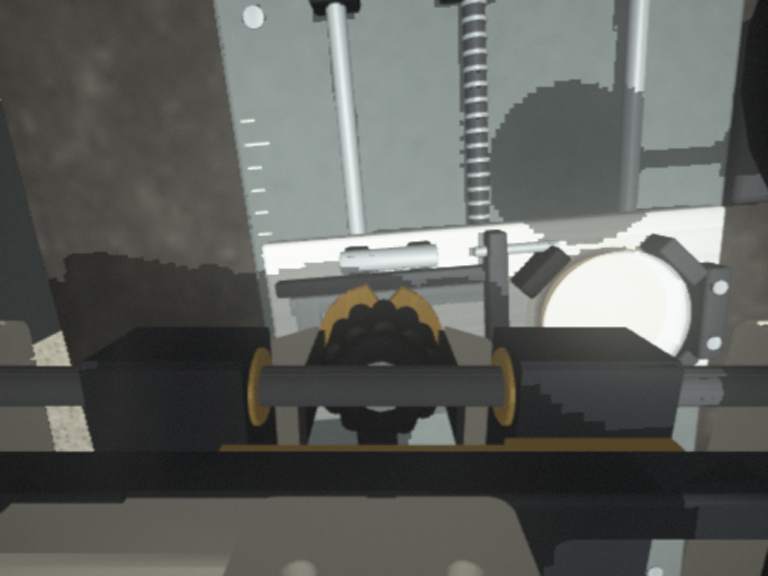

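The picture shows the cam notch at (387,297), now facing stage +y. The jaw bar is still at (496,270) and the vee at (716,315).

```bash
python3 - <<'E'
from h import *
w=np.load("w2.npz")
P=lambda u,z:onz(np.array(u)/1.5,w["K"],w["p"],w["Rc"],z)
a=P((387,299),.05);print(a,np.arctan2(a[1]+.0435,a[0]-.463))
print("jaw",P((496,270),.049),"vee",P((716,315),.049))
E
```

```text
[ 0.46674175 -0.0246726   0.05      ] 1.3746127628275564
jaw [ 0.51097116 -0.01578125  0.049     ] vee [ 0.60127421 -0.04068036  0.049     ]
```

Call:
step_arm(
  motion=[
    [[0,0,0],0],
    [[0,0,0],0],
  ],
  hand=50,
)

```text
time: 4.68
tool_pos: [0.4627, -0.0441, 0.0775]
tool_rot: [-3.142, 0.0, 1.499]
contact_force: [-0.3, -0.2, 0.4]
opening: 0.059
grip_force: 0.0
```

Call:
step_arm(
  motion=[
    [[0,0,0],0.16],
    [[0,0,0],0.33],
    [[0,0,0],0.5],
    [[0,0,0],0.67],
    [[0,0,0],0.84],
    [[0,0,0],1.0],
    [[0,0,0],1.16],
    [[0,0,0],1.32],
    [[0,0,0],1.48],
    [[0,0,0],1.65],
  ],
)

```text
time: 5.92
tool_pos: [0.4627, -0.0442, 0.0774]
tool_rot: [3.141, 0.0, -0.156]
contact_force: [0.3, 0.2, 0.7]
opening: 0.074
grip_force: 0.0
```

Call:
step_arm(
  motion=[
    [[0,0,0],0],
    [[0,0,0],0],
    [[0,0,0],0],
    [[0,0,0],0],
    [[0,0,0],0],
  ],
  hand=200,
  squeeze=15,
)

```text
time: 6.55
tool_pos: [0.4628, -0.043, 0.0775]
tool_rot: [-3.14, -0.0, -0.15]
contact_force: [1.0, 6.2, 1.1]
opening: 0.0442
grip_force: 15.0
```

Call:
step_arm(
  motion=[
    [[0,0,0],-0.16],
    [[0,0,0],-0.33],
    [[0,0,0],-0.5],
    [[0,0,0],-0.67],
    [[0,0,0],-0.84],
    [[0,0,0],-1.0],
    [[0,0,0],-1.16],
    [[0,0,0],-1.32],
    [[0,0,0],-1.48],
    [[0,0,0],-1.48],
  ],
)

```text
time: 7.8
tool_pos: [0.4628, -0.0431, 0.0775]
tool_rot: [3.142, -0.001, 1.333]
contact_force: [1.4, 6.4, 1.2]
opening: 0.0436
grip_force: 15.0
```

```bash
cat > st.py <<'E'
from h import *
import sys
s=robot.observe();print(s["time"],s["tool_pos"].round(4),s["tool_rot"].round(3),s["contact_force"].round(2),s["torque"].round(3),s["opening"])
n=sys.argv[1]
im,K,p,Rc,c=cam("wrist"); np.savez(n+".npz",im=im,K=K,p=p,Rc=Rc)
# jaw bar edges along stage x on row y=-.03 (white deck to dark bar)
if len(sys.argv)>2:
  y=float(sys.argv[2]);xs=np.arange(.48,.62,.001)
  g=cv2.cvtColor(im,cv2.COLOR_RGB2GRAY)
  v=[int(g[tuple(np.clip(proj((x,y,.049),K,p,Rc)[::-1].round().astype(int),0,[383,511]))]) for x in xs]
  print("dark x:",[round(x,3) for x,k in zip(xs,v) if k<90])
E
python3 st.py w3 -.02
python3 - <<'E'
from h import *
w=np.load("w2.npz");im=w["im"];g=cv2.cvtColor(im,cv2.COLOR_RGB2GRAY)
xs=np.arange(.48,.62,.001)
v=[int(g[tuple(proj((x,-.02,.049),w["K"],w["p"],w["Rc"])[::-1].round().astype(int))]) for x in xs];print("before:",[round(x,3) for x,k in zip(xs,v) if k<90])
E
```

```text
7.8 [ 0.4628 -0.0431  0.0775] [ 3.142e+00 -1.000e-03  1.333e+00] [1.44 6.43 1.23] [ 0.9   -0.349  0.319] 0.04355358869545582
dark x: [np.float64(0.512), np.float64(0.513), np.float64(0.523), np.float64(0.524), np.float64(0.525), np.float64(0.526), np.float64(0.527), np.float64(0.528), np.float64(0.529), np.float64(0.53), np.float64(0.531), np.float64(0.532), np.float64(0.533), np.float64(0.534), np.float64(0.535), np.float64(0.536), np.float64(0.537), np.float64(0.538), np.float64(0.583), np.float64(0.593), np.float64(0.594), np.float64(0.595), np.float64(0.596), np.float64(0.597), np.float64(0.598), np.float64(0.599), np.float64(0.6), np.float64(0.601), np.float64(0.602), np.float64(0.603), np.float64(0.604), np.float64(0.605), np.float64(0.606), np.float64(0.607), np.float64(0.608), np.float64(0.609), np.float64(0.61), np.float64(0.611), np.float64(0.612), np.float64(0.613), np.float64(0.614), np.float64(0.615), np.float64(0.616), np.float64(0.617), np.float64(0.618), np.float64(0.619)]Traceback (most recent call last):
  File "<stdin>", line 4, in <module>
IndexError: index 512 is out of bounds for axis 1 with size 512
```

Call:
step_arm(
  motion=[
    [[0,0,0],-0.08],
    [[0,0,0],-0.08],
  ],
)

```text
time: 8.1
tool_pos: [0.4628, -0.0431, 0.0775]
tool_rot: [3.142, -0.001, 1.412]
contact_force: [0.1, 5.2, 0.9]
opening: 0.0438
grip_force: 15.0
```

```bash
python3 st.py w4
python3 - <<'E'
from h import *
w=np.load("w4.npz");save("w4",w["im"][60:330],1.5)
E
```

```text
8.1 [ 0.4628 -0.0431  0.0775] [ 3.142e+00 -1.000e-03  1.412e+00] [0.09 5.18 0.88] [ 0.895 -0.401  0.291] 0.043801038639346604
```

View pics/w4.png

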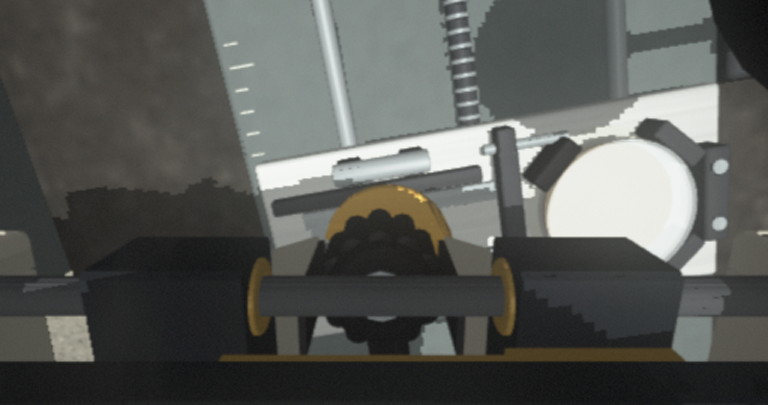

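The jaw bar at (505,180) has moved towards the dish. The torque shows the knob running ahead, so I keep turning.

Call:
step_arm(
  motion=[
    [[0,0,0],-0.08],
    [[0,0,0],-0.08],
  ],
)

```text
time: 8.4
tool_pos: [0.4627, -0.043, 0.0775]
tool_rot: [3.141, -0.001, 1.491]
contact_force: [0.0, 5.7, 0.6]
opening: 0.0439
grip_force: 15.0
```

```bash
python3 st.py w5
```

```text
8.4 [ 0.4627 -0.043   0.0775] [ 3.141e+00 -1.000e-03  1.491e+00] [0.05 5.73 0.58] [ 0.989 -0.354  0.061] 0.04392689432152089
```

Call:
step_arm(
  motion=[
    [[0,0,0],-0.06],
    [[0,0,0],-0.06],
  ],
)

```text
time: 8.7
tool_pos: [0.4627, -0.043, 0.0775]
tool_rot: [3.141, -0.001, 1.551]
contact_force: [0.5, 6.2, 0.3]
opening: 0.0433
grip_force: 15.0
```

```bash
python3 st.py w6
```

```text
8.7 [ 0.4627 -0.043   0.0775] [ 3.141e+00 -1.000e-03  1.551e+00] [0.46 6.21 0.34] [ 0.993 -0.378  0.06 ] 0.043314877887369964
```

Call:
step_arm(
  motion=[
    [[0,0,0],0],
    [[0,0,0],0],
    [[0,0,0],0],
    [[0,0,-0.6],0],
    [[0,0,-1.3],0.05],
    [[0,0,-2.1],0.2],
    [[0,0,-2.9],0.38],
    [[0,0,-3.6],0.55],
    [[0,0,-3.72],0.7],
    [[0,0,-3.72],0.8],
  ],
  hand=30,
)

```text
time: 10.0
tool_pos: [0.4629, -0.0442, 0.3017]
tool_rot: [3.14, -0.001, 0.746]
contact_force: [0.2, -0.5, -0.3]
opening: 0.081
grip_force: 0.0
```

Call:
step_arm(
  motion=[
    [[0,0,0],0.18],
    [[0,0,0],0.36],
    [[0,0,0],0.54],
    [[0,0,0],0.7],
    [[0,0,0],0.77],
    [[0,0,0],0.77],
  ],
)

```text
time: 10.75
tool_pos: [0.4626, -0.0441, 0.3006]
tool_rot: [3.141, 0.0, -0.02]
contact_force: [1.0, -0.0, 0.4]
opening: 0.0813
grip_force: 0.0
```

```bash
python3 st.py w7
python3 - <<'E'
from h import *
w=np.load("w7.npz");save("w7",w["im"][:230,60:460],2)
E
```

```text
10.75 [ 0.4626 -0.0441  0.3006] [ 3.141  0.    -0.02 ] [ 1.   -0.01  0.45] [ 0.027 -0.002  0.038] 0.08128866838006725
```

View pics/w7.png

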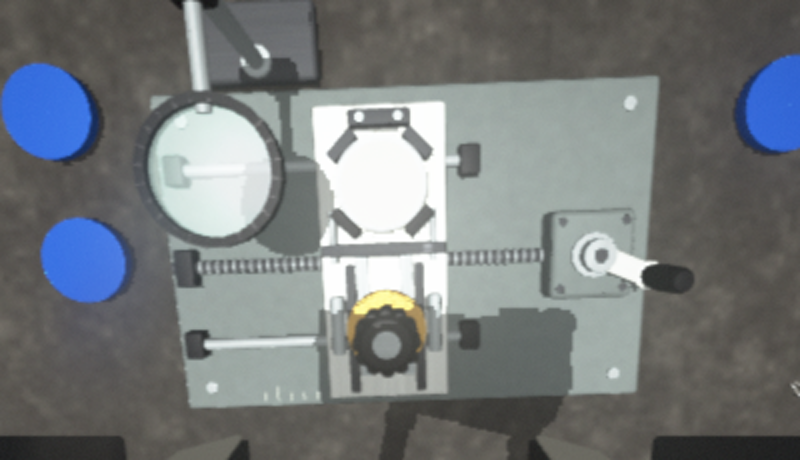

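The jaw bar is at (383,249), with its pads touching the dish at (383,185). The vee bar is at (379,117) and the crank hub at (601,256). The handle top is at (677,278) and the lens ring centre at (209,169).

```bash
python3 - <<'E'
from h import *
w=np.load("w7.npz");K,p,Rc=w["K"],w["p"],w["Rc"];im=w["im"]
P=lambda u,z:onz((60+u[0]/2,u[1]/2),K,p,Rc,z).round(4)
print("jaw",P((383,249),.049),"vee",P((379,118),.049),"hub",P((601,256),.061),"handle",P((677,279),.104),"lens",P((209,169),.15),"dish",P((383,186),.052))
g=cv2.cvtColor(im,cv2.COLOR_RGB2GRAY)
for n in("w1","w7"):
  w=np.load(n+".npz");K,p,Rc=w["K"],w["p"],w["Rc"];g=cv2.cvtColor(w["im"],cv2.COLOR_RGB2GRAY).astype(np.float32)
  xs=np.arange(.495,.612,.0005);ys=[-.036,-.04,-.044,-.048]
  for lo,hi in((.495,.53),(.585,.612)):
    xx=np.arange(lo,hi,.0005)
    v=np.mean([[cv2.remap(g,*(np.float32([[c]]) for c in proj((x,y,.049),K,p,Rc)),cv2.INTER_LINEAR)[0,0] for x in xx] for y in ys],axis=0)
    d=xx[v<(v.min()+v.max())/2]; print(n,d.min(),d.max(),d.mean().round(4))
E
```

```text
jaw [ 0.5194 -0.0425  0.049 ] vee [ 0.5994 -0.0417  0.049 ] hub [ 0.5127 -0.1826  0.061 ] handle [ 0.5009 -0.2118  0.104 ] lens [0.5607 0.0385 0.15  ] dish [ 0.5587 -0.0434  0.052 ]
w1 0.506 0.514 0.51
w1 0.593499999999999 0.611999999999997 0.6015
w7 0.5155000000000001 0.5235000000000001 0.5195
w7 0.593499999999999 0.611999999999997 0.6015
```

Jaw to vee is about 80–82 mm and dish to vee about 40 mm, so the dish is clamped. Next is the crank handle.

Call:
step_arm(
  motion=[
    [[0.2,0.8,0.3],-0.02],
    [[0.4,1.6,0.8],-0.02],
    [[0.6,2.4,1.5],-0.02],
    [[0.69,2.85,2.1],-0.02],
    [[0.69,2.85,2.6],-0.02],
    [[0.69,2.85,3.1],-0.02],
    [[0.69,2.85,3.5],-0.02],
    [[0.69,2.85,3.58],-0.02],
    [[0.69,2.85,3.58],-0.02],
  ],
  hand=60,
)

```text
time: 11.92
tool_pos: [0.5009, -0.2159, 0.0863]
tool_rot: [3.141, -0.0, 0.0]
contact_force: [-0.0, 0.2, 0.6]
opening: 0.07
grip_force: 0.0
```

Call:
step_arm(
  motion=[
    [[0,0,0],0],
    [[0,0,0],0],
    [[0,0,0],0],
    [[0,0,0],0],
    [[0,0,0],0],
    [[0,0,0],0],
  ],
  hand=250,
  squeeze=15,
)

```text
time: 12.68
tool_pos: [0.5006, -0.2155, 0.0858]
tool_rot: [-3.141, 0.0, -0.0]
contact_force: [-0.5, 5.6, 2.3]
opening: 0.0156
grip_force: 15.0
```

```bash
python3 st.py w8; python3 - <<'E'
import numpy as np
h=np.array([.5127,-.1827]);a0=np.arctan2(-.0335,-.0119)
for k in range(0,41):
    a=a0-np.radians(20*k); 
    d=.036*np.array([np.cos(a)-np.cos(a0),-(np.sin(a)-np.sin(a0))])/.06
    print(k,d.round(2).tolist(),end="; ")
    if k==18:break
E
```

```text
12.675 [ 0.5006 -0.2155  0.0858] [-3.141  0.    -0.   ] [-0.47  5.6   2.27] [ 0.755 -0.07  -0.004] 0.015587551683107114
0 [0.0, -0.0]; 1 [-0.18, -0.1]; 2 [-0.32, -0.26]; 3 [-0.39, -0.46]; 4 [-0.39, -0.66]; 5 [-0.32, -0.86]; 6 [-0.19, -1.02]; 7 [-0.01, -1.13]; 8 [0.2, -1.17]; 9 [0.4, -1.13]; 10 [0.58, -1.03]; 11 [0.72, -0.87]; 12 [0.79, -0.67]; 13 [0.79, -0.47]; 14 [0.72, -0.27]; 15 [0.59, -0.11]; 16 [0.41, -0.0]; 17 [0.21, 0.03]; 18 [0.0, 0.0];
```

Call:
step_arm(
  motion=[
    [[-0.18,-0.1,0],0],
    [[-0.32,-0.26,0],0],
    [[-0.39,-0.46,0],0],
    [[-0.39,-0.66,0],0],
    [[-0.32,-0.86,0],0],
    [[-0.19,-1.02,0],0],
    [[-0.01,-1.13,0],0],
    [[0.2,-1.17,0],0],
    [[0.4,-1.13,0],0],
  ],
)

```text
time: 13.85
tool_pos: [0.5234, -0.1471, 0.0858]
tool_rot: [-3.14, 0.003, 0.0]
contact_force: [-4.5, 1.1, 5.3]
opening: 0.0157
grip_force: 15.0
```

```bash
python3 st.py w9
```

```text
13.85 [ 0.5234 -0.1471  0.0858] [-3.14e+00  3.00e-03  0.00e+00] [-4.47  1.14  5.29] [0.165 0.752 0.01 ] 0.0156906219608052
```

Call:
step_arm(
  motion=[
    [[0.18,0.1,0],0],
    [[0.32,0.26,0],0],
    [[0.39,0.46,0],0],
    [[0.39,0.66,0],0],
    [[0.32,0.86,0],0],
    [[0.19,1.02,0],0],
    [[0.01,1.13,0],0],
    [[-0.2,1.17,0],0],
    [[-0.4,1.13,0],0],
  ],
)

```text
time: 15.02
tool_pos: [0.5014, -0.216, 0.086]
tool_rot: [3.141, -0.003, -0.001]
contact_force: [7.4, 4.9, -2.9]
opening: 0.0158
grip_force: 15.0
```

```bash
python3 - <<'E'
from h import *
im,K,p,Rc,c=cam("top"); np.savez("t3.npz",im=im,K=K,p=p,Rc=Rc);save("t3",im[150:250,200:350],5)
im,K,p,Rc,c=cam("side"); np.savez("s3.npz",im=im,K=K,p=p,Rc=Rc)
print(robot.observe()["contact_force"])
E
```

```text
[0.35150861 3.93144923 0.30774203]
```

View pics/t3.png

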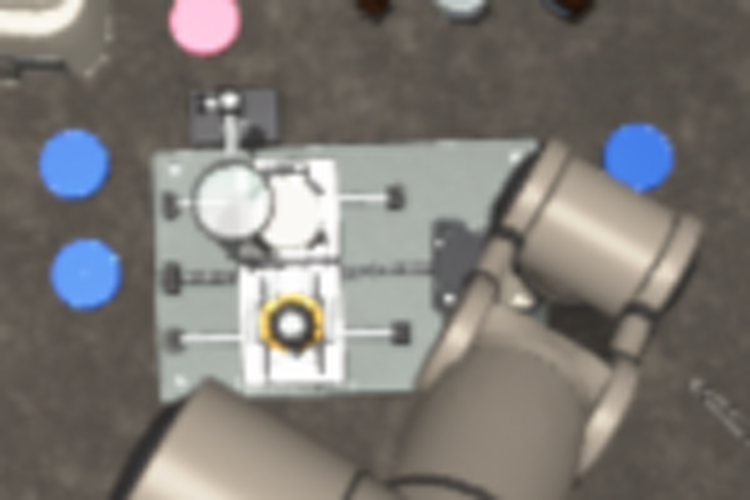

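The top view shows the carriage moved left (dish at about (292,212)) and still clamped. One more full turn.

Call:
step_arm(
  motion=[
    [[-0.18,-0.1,0],0],
    [[-0.32,-0.26,0],0],
    [[-0.39,-0.46,0],0],
    [[-0.39,-0.66,0],0],
    [[-0.32,-0.86,0],0],
    [[-0.19,-1.02,0],0],
    [[-0.01,-1.13,0],0],
    [[0.2,-1.17,0],0],
    [[0.4,-1.13,0],0],
  ],
)

```text
time: 16.25
tool_pos: [0.5236, -0.1472, 0.0859]
tool_rot: [-3.14, 0.003, 0.0]
contact_force: [-5.2, 2.0, 4.5]
opening: 0.0155
grip_force: 15.0
```

Call:
step_arm(
  motion=[
    [[0.18,0.1,0],0],
    [[0.32,0.26,0],0],
    [[0.39,0.46,0],0],
    [[0.39,0.66,0],0],
    [[0.32,0.86,0],0],
    [[0.19,1.02,0],0],
    [[0.01,1.13,0],0],
    [[-0.2,1.17,0],0],
    [[-0.4,1.13,0],0],
  ],
)

```text
time: 17.38
tool_pos: [0.5015, -0.216, 0.086]
tool_rot: [3.141, -0.003, -0.001]
contact_force: [8.2, 4.7, -3.6]
opening: 0.0157
grip_force: 15.0
```

Call:
step_arm(
  motion=[
    [[-0.18,-0.1,0],0],
    [[-0.32,-0.26,0],0],
    [[-0.39,-0.46,0],0],
    [[-0.39,-0.66,0],0],
    [[-0.39,-0.66,0],0],
  ],
)

```text
time: 18.0
tool_pos: [0.4783, -0.1762, 0.0859]
tool_rot: [3.14, -0.002, 0.0]
contact_force: [5.6, 1.5, -2.9]
opening: 0.0156
grip_force: 15.0
```

```bash
python3 st.py w10;python3 - <<'E'
from h import *
im,K,p,Rc,c=cam("top"); np.savez("t4.npz",im=im,K=K,p=p,Rc=Rc)
# knob-cam brass centroid in top view, before/after: y travel
for n in("top","t3","t4"):
    d=np.load(n+".npz");h=cv2.cvtColor(d["im"],cv2.COLOR_RGB2HSV)
    m=cv2.inRange(h,(15,120,90),(32,255,255));m[:195]=0;m[240:]=0;m[:,:230]=0;m[:,300:]=0
    y,x=np.nonzero(m);print(n,len(x),onz(((x.min()+x.max())/2,y.mean()),d["K"],d["p"],d["Rc"],.046).round(4))
E
```

```text
18.0 [ 0.4783 -0.1762  0.0859] [ 3.14e+00 -2.00e-03  0.00e+00] [ 5.64  1.51 -2.9 ] [ 0.208 -0.813  0.033] 0.015561105765531283
top 28 [ 0.4542 -0.041   0.046 ]
t3 23 [ 0.4642 -0.0066  0.046 ]
t4 29 [0.4659 0.039  0.046 ]
```

Call:
step_arm(
  motion=[
    [[0,0,0],0],
    [[0,0,0],0],
    [[0,0,-0.5],0],
    [[0,0,-1.4],0],
    [[0,0,-2.3],0],
    [[0.05,-0.6,-3.1],0],
    [[0.1,-1.5,-3.58],0],
    [[0.2,-2.5,-3.58],0],
    [[0.2,-3.4,-3.58],0],
    [[0.2,-3.6,-3.58],0],
  ],
  hand=60,
)

```text
time: 19.35
tool_pos: [0.4886, 0.0423, 0.3008]
tool_rot: [-3.142, 0.0, 0.003]
contact_force: [-0.1, -0.6, 0.4]
opening: 0.07
grip_force: 0.0
```

Call:
step_arm(
  motion=[
    [[0,0,0],0],
    [[0,0,0],0],
  ],
)

```text
time: 19.6
tool_pos: [0.4893, 0.0385, 0.3005]
tool_rot: [3.141, 0.0, -0.002]
contact_force: [0.2, -1.5, 0.3]
opening: 0.0705
grip_force: 0.0
```

```bash
python3 st.py w11;python3 - <<'E'
from h import *
w=np.load("w11.npz");save("w11",w["im"][0:230,100:480],2)
E
```

```text
19.6 [0.4893 0.0385 0.3005] [ 3.141e+00  0.000e+00 -2.000e-03] [ 0.24 -1.46  0.33] [ 0.021  0.019 -0.018] 0.07053760338971184
```

View pics/w11.png

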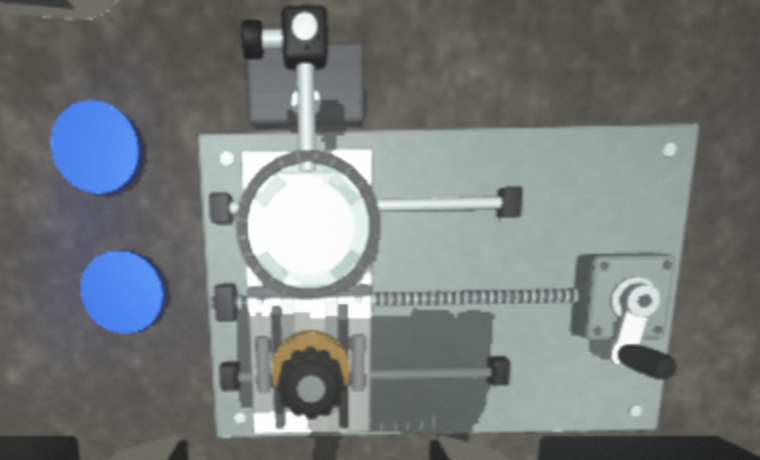

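The lens ring (centre about (308,224)) now covers the dish. The jaw bar is at (310,294), the knob at (311,388) and the carriage edges at x = 243 and 371.

```bash
python3 - <<'E'
from h import *
w=np.load("w11.npz");K,p,Rc=w["K"],w["p"],w["Rc"];im=w["im"]
P=lambda u,z:onz((100+u[0]/2,u[1]/2),K,p,Rc,z).round(4)
print("lens",P((308,224),.15),P((236,224),.15),P((380,224),.15))
print("deck edges",P((243,153),.036),P((371,150),.036),P((371,428),.036),P((255,430),.036))
print("knob",P((311,388),.087),"jaw",P((310,293),.049))
# dish: very bright blob inside ring
g=cv2.cvtColor(im,cv2.COLOR_RGB2HSV);m=((im.min(2)>235)*255).astype(np.uint8);m[:75]=0;m[142:]=0;m[:,:220]=0;m[:,290:]=0
c=max(cv2.findContours(m,0,1)[0],key=cv2.contourArea);(x,y),r=cv2.minEnclosingCircle(c);print("dish px",((x-100)*2,y*2,r*2),onz((x,y),K,p,Rc,.052).round(4))
# same knob in w7
w=np.load("w7.npz");print("knob before",onz((60+386/2,345/2),w["K"],w["p"],w["Rc"],.087).round(4))
E
```

```text
lens [0.5607 0.0378 0.15  ] [0.5607 0.0727 0.15  ] [0.5607 0.0029 0.15  ]
deck edges [0.6071 0.0802 0.036 ] [ 0.6089 -0.0037  0.036 ] [ 0.4168 -0.0089  0.036 ] [0.4154 0.0768 0.036 ]
knob [0.4612 0.0358 0.087 ] jaw [0.5172 0.0363 0.049 ]
dish px (300.4468078613281, 224.14894104003906, 54.15726089477539) [0.5619 0.0425 0.052 ]
knob before [ 0.4622 -0.0435  0.087 ]
```

```bash
python3 -c "
from cell import robot
print(robot.hand_in())"
```

```text
the job is handed in; nothing more can be done
None
```

I turned the cam knob until the jaw clamped the dish, wound the dish under the magnifier to about 1 mm along the travel (2–3 mm across it, by camera), and handed the job in at about 20 s; no verdict was returned.

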